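# Close the photometer and index its filter wheel four clicks

### The arm

A 6-joint arm with a two-finger parallel gripper is mounted at the origin on a cart in front of the work surface, level with it; the furniture and walls round the work are solid. World frame = base frame: x ahead of the robot, y to its left, z up, the work surface at z = 0. Lengths are in m, angles in rad, forces in N, time in s.
With the tool pointing down it reaches from about 0.25 to 0.725 m from the base axis. Payload 4 kg.
Tool frame: the origin (TCP) lies midway between the tips of the shut fingers; the grasp point (between the pads) lies 19 mm behind it; z points along the fingers, y is the line along which they close (so a half turn about z gives the same grasp; the last joint's range is limited). The gripper opens to 85 mm and grips with 20 to 120 N. Pads are 22 mm wide; open, the fingers measure 114 mm over their backs; the gripper's body (76 mm by 85 mm) begins 54 mm behind the grasp point. The pads swing forward as they close: fully open they stand 13 mm farther back than shut.
Start: joints at [1.235, 0.241, 0.005, 1.335, 0, 1.571], TCP at [0.165, 0.472, 0.231] pointing down, gripper open.
Joint ranges: [-2.72, 2.72], [-1.05, 1.87], [-1.09, 1.28], [-1.99, 2.15], [-1.42, 1.44], [-3.14, 3.14]. Speed limits (rad/s): [2.79, 2.79, 3.14, 3.14, 3.14, 3.14].

### API

Orientations are given as a unit quaternion [x, y, z, w].
In Python, from workcell import bot gives the robot as it stands. The module is installed in compiled form; this text tells all that it offers.
- The arm moves only by the tool drive_tool, never from a script. Its arguments are lists of equal length, an entry for each row: "slide": the shift along the tool's x, y, z scaled (see below), a list of three; "rotation": the turn, a rotation vector about the tool's x, y, z scaled (see below), a list of three. A call has exactly 8 rows; each row is the pose to reach, as a shift and turn from the pose commanded when the call began, along the tool's axes at that moment; what a row does not reach only later rows make up. The controller multiplies each number of a shift by 250 mm and each number of a turn by 0.5 rad. A row lasts 1/8 s, in which the tool goes at most 62.5 mm and 10.7 degrees, less where a joint would pass 70% of its speed; a pose out of reach is approached as far as the arm can. A call with a number of a shift or a turn outside -1 to 1 is refused whole. A call with a gripper value outside its range is refused whole. "gripper" is the opening, from 0 (shut) to 1 (fully open), set as the call begins (left out, the last holds). The fingers move at their own pace and stop on an object; the grip force is fixed at half the most. Time passes only in rows, so rows that repeat a pose let the fingers close, or fill a call up. It gives the time, the measured TCP pose, the force, the opening and the grip force at its end, in the units of the state.
- bot.get_obs(): the state, without advancing time (a new reading comes with each control period).
- bot.camera(name): name is "side" or "top"; returns a dict with "image" (384x512x3 uint8, red, green, blue), "z_map" (384x512 float32, m along the optical axis (not along the pixel's ray), 0 where there is no reading), "camera_matrix" (3x3 intrinsics, pixels), "xyz" and "orientation" of the camera in the world. Camera axes: x right, y up, looking along -z (the intrinsics and any distortion apply to the point x, -y, -z); pixel columns grow to the right and rows downward; lengths in m; the calibration is good to about 2 mm. A picture is of the moment at which its call begins.
- bot.job_done(): hands the job in; it is judged then, once.
The state is a dict: "clock": time; "joint_pos": joint angles; "joint_vel": joint speeds; "tau": joint torques, N m; "eef_pos": TCP position; "tool_rot": TCP orientation; "ft_force": force on the tool from outside, world axes, zero at the start; "ft_torque": the same for the moment, N m; "grip_width": finger opening in m; "grasp_force": force on a finger pad.
Only numpy, scipy, OpenCV 4.12 (cv2) and the standard library are available. Lean on these libraries where they do the work, as an engineer would, in place of code of your own. Each camera call takes 0.05 s, during which the arm holds its last target. There are 200 camera calls.

### The job

On the grey filter photometer, first slide the loose blue detector module along its track until it butts flush against the white reader housing with no gap left. Then take the red knob of the ratchet lever and advance the filter wheel exactly four clicks from where it stands (knob towards the robot's right; the ratchet does not go back, so never let a fifth click pass). Finish while still holding the lever by its knob at the fourth click, the module still flush and the other things on the bench left where they stand.

Things in the scene. Friction and masses are not known exactly. Their poses are not given: they have to be found in the camera images.
- filter_reader: grey base plate 190 (x) x 370 (y) x 12 mm, fixed, place and yaw vary; origin: centre of underside, front -x. In its frame, mm: white reader housing x -10 to 58, y -55 to 0, top z 74; left of it the track along y, x -6 to 54, y 5 to 175, floor z 12, between 5 mm wide rails with tops at z 20; toothed wheel, lever and pawl right of the housing, all below z 47 but for the knob
- detector_center (a point): centre of the loose blue detector module, a box 56 (across the track) x 70 (along it) x 58 mm high, 0.25 to 0.5 kg, standing in the track left of the housing with 25 to 60 mm of gap; axes as the reader's. Sliding takes 1 to 6 N. Flush when its centre is 35 mm from the mating face along the track
- housing_face (a point): centre of the reader housing's mating face, the flat white face that looks along the filter_reader's +y (to the robot's left); it lies 41 mm above the bench
- wheel_axis (a point): point on the upright axis of the filter wheel, 66 mm above the bench. The wheel turns only counter-clockwise seen from above; one click is 12 degrees. A light spring leans it back against the pawl, which stops it going backward. It starts seated in one of the first three notches
- knob (a point): middle of the lever's red upright knob, 66 mm above the bench: round post of 16 mm diameter, z 42 to 88, 90 mm from the wheel's axis. It swings level about the axis, at the front from the robot's left to its right, 19 mm a click. The force along its path rises to 6 to 12 N, then falls below 2 N within 4 mm as the pawl drops, 13 to 16 mm past each notch
- blue_cup: blue plastic cup with a red lid, 62 mm across, 74 mm high, standing on the bench as a bystander; origin at the centre of its underside
- timer: small white lab timer, 62 x 62 x 19 mm, lying on the bench as a bystander; origin at the centre of its underside
- sample_bottle: clear sample bottle with a white cap, 54 mm across, 118 mm high, standing on the bench as a bystander; origin at the centre of its underside
- filter_wheel: the toothed grey filter wheel, 110 mm across, together with the steel lever and red knob fixed on it; origin on the wheel's axis, 17 mm above the bench
Not all that is in view belongs to the job. Of the things that look like the part that bears detector_center, the middle-sized one is meant.

How it is judged:
By the outcome, as a careful person would: the job done as asked, in the order asked, and still so for the second after the job is handed in, while the arm keeps its last pose, push and grip.
It also fails if it takes over 59 s, if anything falls off the work surface, if the arm or the gripper's body presses on something with over 40 N, if the wrist force passes 120 N, or if a joint passes its speed limit or range.

## Working session

There is one attempt and no reset: what is moved stays moved. The work goes in short steps, Python scripts to look and compute and a tool call to move; the robot and the scene stay as the last step left them, time stands still between calls to the robot, and variables do not carry over. Pictures are saved under pics/ and viewed, at most 10 in all, crops included, and the job is handed in when it is done.

Besides the shell and the picture viewer there is one more tool, called after "Request:" as name(argument=value, ...) on one line, values as JSON. drive_tool: Moves the arm, as the interface text tells. Shifts and turns lie within -1 to 1; 1 stands for 250 mm of shift or 0.5 rad of turn. Its arguments: {"type":"object","properties":{"slide":{"type":"array","items":{"type":"array","items":{"type":"number"}}},"rotation":{"type":"array","items":{"type":"array","items":{"type":"number"}}},"gripper":{"type":"number"}},"required":["slide","rotation"]}

```bash
mkdir -p pics; cat > h.py <<'E'
import numpy as np, cv2
from workcell import bot
from scipy.spatial.transform import Rotation as R
def cloud(c):
    K=c["camera_matrix"];z=c["z_map"];h,w=z.shape
    u,v=np.meshgrid(np.arange(w),np.arange(h))
    p=np.stack([(u-K[0,2])/K[0,0]*z,-(v-K[1,2])/K[1,1]*z,-z],-1)
    return p@R.from_quat(c["orientation"]).as_matrix().T+c["xyz"]
E
python3 - <<'E'
from h import *
for n in("top","side"):
    c=bot.camera(n);cv2.imwrite(f"pics/{n}0.png",cv2.resize(c["image"][:,:,::-1],(768,576)))
    np.savez(f"{n}0.npz",**c);print(n,c["xyz"],c["orientation"],c["camera_matrix"].tolist(),c.keys())
print(bot.get_obs())
E
```

```text
top [0.31223604 0.03293165 1.59271115] [-0.04664506  0.04998666  0.70762766 -0.70326998] [[393.3130945942405, 0.0, 252.59400915072942], [0.0, 393.3130945942405, 193.06894232897557], [0.0, 0.0, 1.0]] dict_keys(['image', 'z_map', 'camera_matrix', 'xyz', 'orientation'])
side [0.36322356 1.23103293 0.93290647] [-0.02485935  0.45689171  0.88598052 -0.07530268] [[377.5741733231622, 0.0, 260.01038823326127], [0.0, 377.5741733231622, 189.9742988577982], [0.0, 0.0, 1.0]] dict_keys(['image', 'z_map', 'camera_matrix', 'xyz', 'orientation'])
{'clock': 0.1, 'joint_pos': array([ 1.23499539e+00,  2.41343666e-01,  3.84093718e-03,  1.33519747e+00,
       -4.25609023e-05,  1.57082365e+00]), 'joint_vel': array([-2.83758207e-05, -2.98727389e-03,  2.64582134e-03, -8.85854357e-04,
        1.31901426e-03, -1.62723527e-03]), 'tau': array([ 4.31994395e-04, -3.73136616e+01,  2.53010505e+01,  1.08336928e-02,
        4.40741383e-05,  2.98230262e-06]), 'eef_pos': array([0.16458592, 0.47152753, 0.23049209]), 'tool_rot': array([ 1.67126088e-01,  9.85935071e-01, -9.42105864e-04, -1.38086216e-04]), 'ft_force': array([ 0.14066741, -1.07423041,  0.59437705]), 'ft_torque': array([-0.00861408, -0.01384859,  0.04266423]), 'grasp_force': 0.0, 'grip_width': 0.08519081042247571}
```

View pics/top0.png

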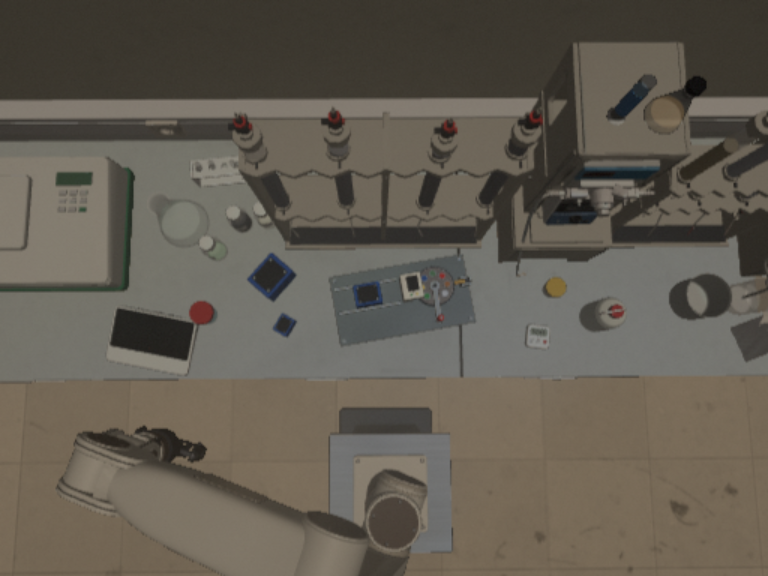

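View pics/side0.png

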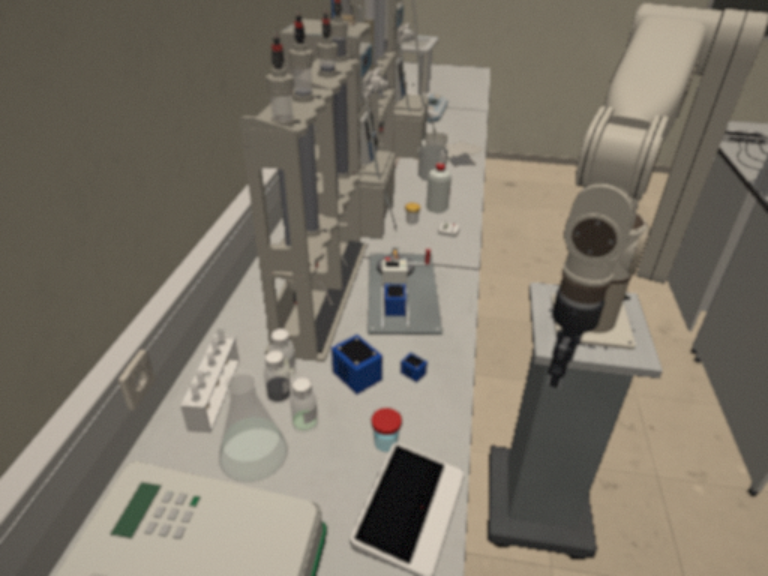

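The top view shows three blue boxes: large (272,277), small (285,325) and middle-sized (367,293), which stands in the track of the grey plate left of the white housing (412,286). The middle-sized one fits. The red knob is at about (440,318) and the wheel hub at about (436,285). The side view agrees: module at (396,300), knob at (428,256).

```bash
python3 - <<'E'
from h import *
c=dict(np.load("top0.npz"));P=cloud(c);im=c["image"]
cv2.imwrite("pics/crop0.png",cv2.resize(im[160:240,210:330,::-1],(800,533),interpolation=cv2.INTER_CUBIC))
s=dict(np.load("side0.npz"));Q=cloud(s)
cv2.imwrite("pics/crop1.png",cv2.resize(s["image"][150:240,220:320,::-1],(660,594),interpolation=cv2.INTER_CUBIC))
def rep(im,P,box,n):
    hsv=cv2.cvtColor(im,cv2.COLOR_RGB2HSV).astype(int);H,S,V=hsv[...,0],hsv[...,1],hsv[...,2]
    r0,r1,c0,c1=box;m0=np.zeros(H.shape,bool);m0[r0:r1,c0:c1]=1
    for nm,m in dict(blue=(H>105)&(H<130)&(S>120),red=((H<8)|(H>172))&(S>110),white=(S<45)&(V>150)).items():
        k,l,st,ce=cv2.connectedComponentsWithStats((m&m0).astype(np.uint8))
        for i in range(1,k):
            if st[i,4]>3:
                p=P[l==i];print(n,nm,st[i],ce[i].round(1),np.median(p,0).round(4),"z",p[:,2].min().round(3),p[:,2].max().round(3))
rep(im,P,(165,235,215,325),"top");rep(s["image"],Q,(150,240,220,320),"side")
print("bench z",np.median(P[225:245,190:215,2]))
# plate: z 0.006-0.018
u=P[165:235,215:325];
for lo,hi in((.006,.016),(.06,.08),(.03,.05)):
    m=((u[...,2]>lo)&(u[...,2]<hi)).astype(np.uint8);
    pts=u[m>0][:,:2].astype(np.float32);print(lo,len(pts),cv2.minAreaRect(pts*1000))
E
```

```text
top blue [282 184   2   3   5] [282.4 184.8] [ 0.559  -0.0935  0.0343] z 0.032 0.041
top blue [236 188  19  16  58] [245.5 197.6] [0.4983 0.0471 0.0699] z 0.063 0.078
top red [293 182   3   4   8] [294.  183.5] [ 0.5637 -0.1414  0.0377] z 0.032 0.044
top red [292 211   4   3   7] [293.4 212. ] [ 0.4452 -0.1296  0.0868] z 0.083 0.089
top white [278 182   2   4   4] [278.8 183.5] [ 0.5579 -0.0782  0.0749] z 0.07 0.079
top white [269 187   4  12  23] [270.3 193.1] [ 0.5178 -0.0429  0.0732] z 0.066 0.08
top white [279 192   3   5  12] [280.1 194.4] [ 0.5152 -0.0819  0.0732] z 0.07 0.076
top white [275 195   2   3   4] [275.8 196.2] [ 0.5073 -0.066   0.0736] z 0.068 0.075
side blue [257 191  13  19 163] [262.6 202.5] [0.5119 0.0885 0.0522] z 0.017 0.933
side blue [227 225   9   6  20] [231.1 227.8] [0.5896 0.2896 0.0822] z 0.079 0.087
side blue [240 226   9   8  14] [243.7 229.7] [0.5477 0.2887 0.0825] z 0.079 0.086
side blue [222 231  12   9  62] [226.1 236.1] [0.5998 0.3251 0.079 ] z 0.054 0.085
side blue [243 236  11   4  29] [249. 238.] [0.5211 0.3249 0.0802] z 0.073 0.085
side red [2
[... 353 characters left out ...]
e [255 172  17   9  87] [264.  177.3] [ 0.5198 -0.0439  0.0749] z 0.036 0.933
side white [254 192   1   4   4] [254.  193.5] [ 0.5614 -0.0089  0.0144] z 0.013 0.02
side white [254 211   2   6  11] [254.5 213.7] [0.5373 0.1171 0.0151] z 0.013 0.024
side white [271 214   2   2   4] [271.5 214.5] [0.4726 0.1119 0.0172] z 0.013 0.024
bench z 0.00017554942461384115
0.006 2828 ((505.3986511230469, -44.66986083984375), (447.60784912109375, 282.50018310546875), 89.65226745605469)
0.06 500 ((516.7036743164062, -24.750701904296875), (238.58143615722656, 113.23384857177734), 79.39383697509766)
0.03 506 ((523.829345703125, -71.89503479003906), (287.42974853515625, 147.33932495117188), 79.17032623291016)
```

View pics/crop0.png

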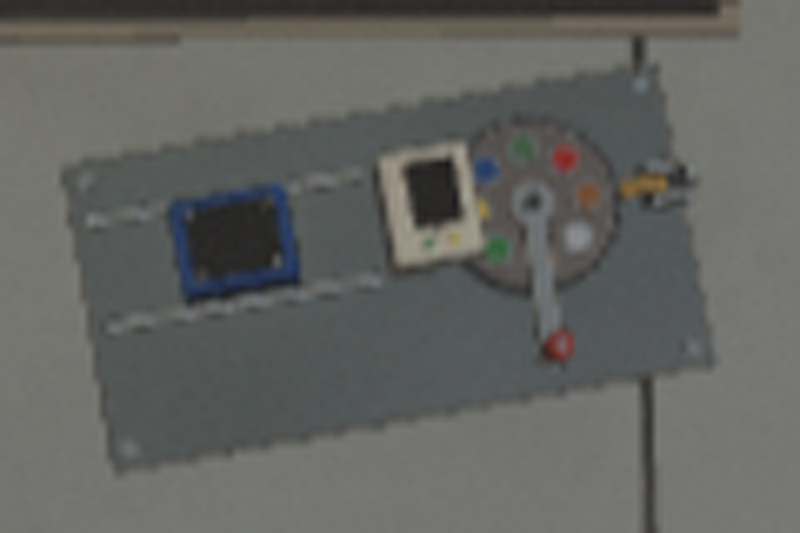

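View pics/crop1.png

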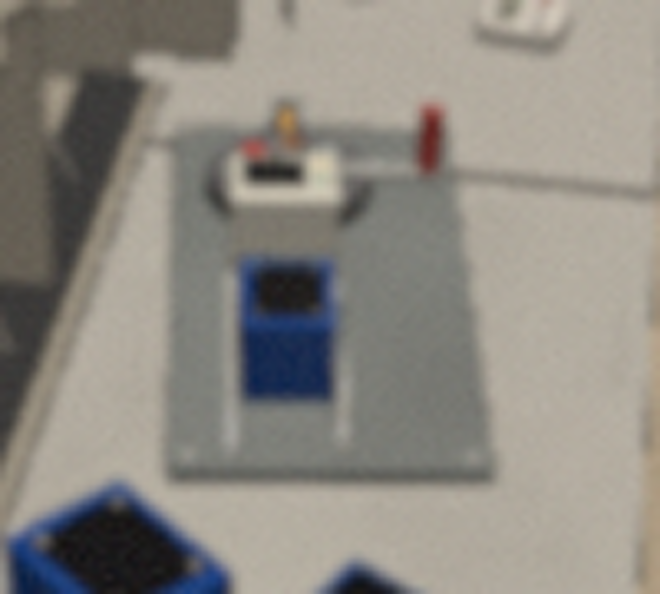

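The crops show the middle module in the track at crop0 (235,243), plate corners at (62,172), (655,68), (712,365) and (117,472), the housing at (435,205), the hub at (533,203) and the knob at (560,343). The middle module is confirmed: it is the only one on the track, and it matches the 56x70 size.

```bash
cat >> h.py <<'E'
def cast(c,uv,z):
    K=c["camera_matrix"];uv=np.atleast_2d(uv)
    d=np.c_[(uv[:,0]-K[0,2])/K[0,0],-(uv[:,1]-K[1,2])/K[1,1],-np.ones(len(uv))]@R.from_quat(c["orientation"]).as_matrix().T
    return c["xyz"]+d*((z-c["xyz"][2])/d[:,2])[:,None]
E
python3 - <<'E'
from h import *
c=dict(np.load("top0.npz"))
f=lambda a,z:cast(c,(np.array(a)+.5)/6.6667-.5+[210,160],z)[:,:2]
pl=f([(62,172),(655,68),(712,365),(117,472)],.012)
print(pl.round(4),np.linalg.norm(np.diff(pl,axis=0),axis=1))
ctr=pl.mean(0);ex=(pl[0]-pl[3]+pl[1]-pl[2]);ex/=np.linalg.norm(ex);ey=(pl[0]-pl[1]+pl[3]-pl[2]);ey/=np.linalg.norm(ey)
yaw=(np.arctan2(ex[1],ex[0])+np.arctan2(-ey[0],ey[1]))/2;print("ctr",ctr,"yaw",np.degrees(yaw),np.degrees([np.arctan2(ex[1],ex[0]),np.arctan2(-ey[0],ey[1])]))
M=np.array([[np.cos(yaw),-np.sin(yaw)],[np.sin(yaw),np.cos(yaw)]])
for n,a,z in(("mod",[(170,203),(283,187),(300,283),(186,300)],.07),("hous",[(378,155),(465,140),(490,252),(395,270)],.074),("hub",[(533,203)],.045),("knob",[(560,343)],.088)):
    w=f(a,z);print(n,w.mean(0).round(4),"local",((w-ctr)@M*1000).round(1).tolist(),((w-ctr)@M).mean(0).round(4))
# side
s=dict(np.load("side0.npz"));g=lambda a,z:cast(s,(np.array(a)+.5)/6.6-.5+[220,150],z)[:,:2]
for n,a,z in(("knobtop",[(432,108)],.088),("modtop",[(240,262),(333,262),(333,325),(243,325)],.07),("housface",[(230,205),(343,205)],.074)):
    w=g(a,z);print("side",n,w.round(4).tolist(),((w-ctr)@M*1000).round(1).tolist())
E
```

```text
[[ 0.5621  0.1616]
 [ 0.6247 -0.2019]
 [ 0.4418 -0.2317]
 [ 0.3796  0.1277]] [0.3689084  0.18528734 0.36473837]
ctr [ 0.50204671 -0.03608192] yaw 9.84193295141386 [9.89739001 9.78647589]
mod [0.5102 0.0556] local [[53.8, 122.2], [51.5, 55.2], [-6.1, 55.5], [-4.2, 122.8]] [0.0237 0.0889]
hous [ 0.5321 -0.06  ] local [[59.7, -2.9], [59.5, -54.8], [-8.3, -56.8], [-8.9, -0.3]] [ 0.0255 -0.0287]
hub [ 0.5366 -0.1221] local [[19.3, -90.6]] [ 0.0193 -0.0906]
knob [ 0.4488 -0.1318] local [[-68.8, -85.2]] [-0.0688 -0.0852]
side knobtop [[0.4504, -0.1336]] [[-67.5, -87.3]]
side modtop [[0.5473, 0.0331], [0.4927, 0.0225], [0.4842, 0.0847], [0.5353, 0.0945]] [[56.4, 60.4], [0.8, 59.3], [3.1, 122.1], [55.0, 123.0]]
side housface [[0.5624, -0.0197], [0.4942, -0.033]] [[62.3, 5.8], [-7.2, 4.3]]
```

Request:
drive_tool(slide=[[-0.14,-0.07,0],[-0.28,-0.14,0],[-0.42,-0.21,0],[-0.56,-0.28,0],[-0.7,-0.35,0],[-0.84,-0.42,0],[-0.86,-0.43,0],[-0.86,-0.43,0]], rotation=[[0,0,-0.15],[0,0,-0.3],[0,0,-0.45],[0,0,-0.6],[0,0,-0.75],[0,0,-0.9],[0,0,-1],[0,0,-1]], gripper=0)

```text
clock: 1.1
eef_pos: [0.3325, 0.299, 0.2309]
tool_rot: [-0.081, 0.997, -0.0, -0.0]
ft_force: [-0.8, -0.5, 0.8]
grip_width: 0.0001
grasp_force: 0.0
```

```bash
cat >> h.py <<'E'
def tgt(x,y,z,yaw_y=None):
    "print shift/rotation numbers to world point; yaw_y: wanted heading of tool y, deg"
    o=bot.get_obs();r=R.from_quat(o["tool_rot"]);m=r.as_matrix()
    print("t",o["clock"],"tcp",o["eef_pos"].round(4),"j",o["joint_pos"].round(2),"F",o["ft_force"].round(1),"w",round(o["grip_width"],4),"g",o["grasp_force"])
    h=np.degrees(np.arctan2(m[1,1],m[0,1]));print("heading y",h,"tilt",m[:,2].round(4))
    print("slide",(r.inv().apply(np.array([x,y,z])-o["eef_pos"])/.25).round(3), "rotz",None if yaw_y is None else round(-np.radians(yaw_y-h)/.5,3))
C=np.array([.502+.0012,-.0361+.001*.5]);YAW=np.radians(9.84)
def L(x,y): return C+np.array([np.cos(YAW)*x-np.sin(YAW)*y,np.sin(YAW)*x+np.cos(YAW)*y])
E
python3 -c "
from h import *
tgt(*L(.024,.165),.20,99.84)
tgt(*L(.024,.165),.035,99.84)"
```

```text
t 1.1 tcp [0.3325 0.299  0.2309] j [ 0.73  0.14 -0.12  1.31  0.    0.57] F [-0.8 -0.5  0.8] w 0.0001 g 0.0
heading y 99.27845357003817 tilt [-8.e-04 -6.e-04 -1.e+00]
slide [-0.548 -0.77   0.124] rotz -0.02
t 1.1 tcp [0.3325 0.299  0.2309] j [ 0.73  0.14 -0.12  1.31  0.    0.57] F [-0.8 -0.5  0.8] w 0.0001 g 0.0
heading y 99.27845357003817 tilt [-8.e-04 -6.e-04 -1.e+00]
slide [-0.548 -0.77   0.784] rotz -0.02
```

Request:
drive_tool(slide=[[-0.1,-0.13,0],[-0.2,-0.27,0],[-0.3,-0.41,0],[-0.4,-0.55,0],[-0.5,-0.69,0.05],[-0.55,-0.77,0.15],[-0.55,-0.77,0.28],[-0.55,-0.77,0.4]], rotation=[[0,0,-0.02],[0,0,-0.02],[0,0,-0.02],[0,0,-0.02],[0,0,-0.02],[0,0,-0.02],[0,0,-0.02],[0,0,-0.02]])

```text
clock: 2.1
eef_pos: [0.4992, 0.1326, 0.1299]
tool_rot: [-0.087, 0.996, 0.0, -0.0]
ft_force: [0.4, 0.4, 0.6]
grip_width: 0.0002
grasp_force: 0.0
```

Request:
drive_tool(slide=[[0,0,0.1],[0,0,0.2],[0,0,0.28],[0,0,0.35],[0,0,0.38],[0,0,0.38],[0,0,0.38],[0,0,0.38]], rotation=[[0,0,0],[0,0,0],[0,0,0],[0,0,0],[0,0,0],[0,0,0],[0,0,0],[0,0,0]])

```text
clock: 3.1
eef_pos: [0.5001, 0.1325, 0.0371]
tool_rot: [-0.087, 0.996, 0.0, 0.001]
ft_force: [0.8, -0.3, 0.1]
grip_width: 0.0001
grasp_force: 0.0
```

```bash
python3 - <<'E'
from h import *
tgt(*L(.024,.1),.035,99.84)
c=bot.camera("side");cv2.imwrite("pics/s1.png",cv2.resize(c["image"][130:250,200:340,::-1],(700,600),interpolation=cv2.INTER_CUBIC))
E
```

```text
t 3.1 tcp [0.5001 0.1325 0.0371] j [ 0.26  0.44 -0.25  0.87 -0.    0.08] F [ 0.8 -0.3  0.1] w 0.0001 g 0.0
heading y 99.97422324683794 tilt [ 1.6e-03  4.0e-04 -1.0e+00]
slide [ 0.007 -0.265  0.008] rotz 0.005
```

View pics/s1.png

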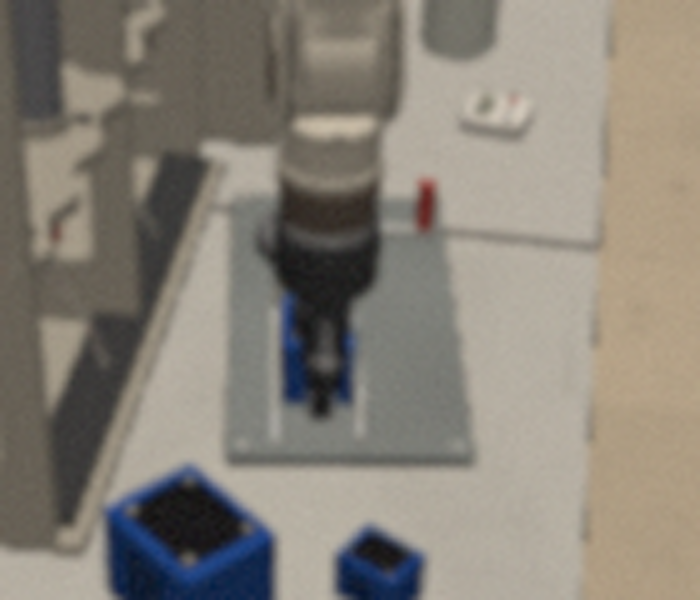

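The side view shows the shut fingers at (320,390), just behind the blue module and centred on the track. Push.

Request:
drive_tool(slide=[[0,-0.04,0],[0,-0.08,0],[0,-0.12,0],[0,-0.16,0],[0,-0.19,0],[0,-0.22,0],[0,-0.25,0],[0,-0.27,0]], rotation=[[0,0,0],[0,0,0],[0,0,0],[0,0,0],[0,0,0],[0,0,0],[0,0,0],[0,0,0]])

```text
clock: 4.15
eef_pos: [0.5112, 0.0655, 0.0364]
tool_rot: [-0.087, 0.996, 0.0, 0.0]
ft_force: [-0.7, 2.9, 0.6]
grip_width: 0.0001
grasp_force: 1.5
```

Request:
drive_tool(slide=[[0,-0.005,0],[0,-0.01,0],[0,-0.015,0],[0,-0.02,0],[0,-0.025,0],[0,-0.03,0],[0,-0.03,0],[0,-0.03,0]], rotation=[[0,0,0],[0,0,0],[0,0,0],[0,0,0],[0,0,0],[0,0,0],[0,0,0],[0,0,0]])

```text
clock: 5.15
eef_pos: [0.5125, 0.0583, 0.0363]
tool_rot: [-0.087, 0.996, -0.0, 0.0]
ft_force: [-0.8, 2.9, 1.3]
grip_width: -0.0001
grasp_force: 1.3
```

```bash
python3 - <<'E'
from h import *
tgt(*L(.024,.0845),.035,99.84)
E
```

```text
t 5.15 tcp [0.5125 0.0583 0.0363] j [ 0.11  0.44 -0.26  0.87 -0.   -0.06] F [-0.8  2.9  1.3] w -0.0001 g 1.2752220779657364
heading y 99.97385610801221 tilt [ 2.e-04 -3.e-04 -1.e+00]
slide [ 0.005 -0.026  0.005] rotz 0.005
```

Request:
drive_tool(slide=[[0,-0.004,0],[0,-0.008,0],[0,-0.012,0],[0,-0.016,0],[0,-0.02,0],[0,-0.024,0],[0,-0.028,0],[0,-0.028,0]], rotation=[[0,0,0],[0,0,0],[0,0,0],[0,0,0],[0,0,0],[0,0,0],[0,0,0],[0,0,0]])

```text
clock: 6.15
eef_pos: [0.5137, 0.0514, 0.0363]
tool_rot: [-0.087, 0.996, -0.0, 0.0]
ft_force: [-0.8, 3.2, 2.2]
grip_width: -0.0004
grasp_force: 1.6
```

Request:
drive_tool(slide=[[0,-0.002,0],[0,-0.004,0],[0,-0.006,0],[0,-0.008,0],[0,-0.01,0],[0,-0.012,0],[0,-0.014,0],[0,-0.014,0]], rotation=[[0,0,0],[0,0,0],[0,0,0],[0,0,0],[0,0,0],[0,0,0],[0,0,0],[0,0,0]])

```text
clock: 7.15
eef_pos: [0.5144, 0.0501, 0.0364]
tool_rot: [-0.088, 0.996, 0.002, 0.0]
ft_force: [-0.4, 10.3, 3.0]
grip_width: -0.0004
grasp_force: 4.8
```

Request:
drive_tool(slide=[[0,-0.003,0],[0,-0.006,0],[0,-0.009,0],[0,-0.012,0],[0,-0.012,0],[0,-0.012,0],[0,-0.012,0],[0,-0.012,0]], rotation=[[0,0,0],[0,0,0],[0,0,0],[0,0,0],[0,0,0],[0,0,0],[0,0,0],[0,0,0]])

```text
clock: 8.15
eef_pos: [0.5143, 0.0501, 0.0365]
tool_rot: [-0.089, 0.996, 0.005, 0.0]
ft_force: [-1.9, 17.8, 2.9]
grip_width: 0.0001
grasp_force: 9.0
```

Request:
drive_tool(slide=[[0,0.04,0],[0,0.1,0],[0,0.14,-0.05],[0,0.16,-0.15],[0,0.16,-0.3],[0,0.16,-0.45],[0,0.16,-0.5],[0,0.16,-0.5]], rotation=[[0,0,0],[0,0,0],[0,0,0],[0,0,0],[0,0,0],[0,0,0],[0,0,0],[0,0,0]])

```text
clock: 9.15
eef_pos: [0.5084, 0.0846, 0.1622]
tool_rot: [-0.087, 0.996, -0.0, 0.001]
ft_force: [-0.0, -0.8, -0.2]
grip_width: 0.0003
grasp_force: 0.0
```

```bash
python3 - <<'E'
from h import *
c=bot.camera("side");np.savez("side2.npz",**c);t=bot.camera("top");np.savez("top2.npz",**t)
a=cv2.resize(c["image"][150:220,230:310,::-1],(400,350),interpolation=cv2.INTER_CUBIC)
b=cv2.resize(t["image"][165:235,240:320,::-1],(400,350),interpolation=cv2.INTER_CUBIC)
cv2.imwrite("pics/s2.png",np.hstack([a,b]))
for n,q in(("side",c),("top",t)):
    hsv=cv2.cvtColor(q["image"],cv2.COLOR_RGB2HSV).astype(int);m=((hsv[...,0]<8)|(hsv[...,0]>172))&(hsv[...,1]>90)
    P=cloud(q);m&=(np.linalg.norm(P[...,:2]-[.449,-.132],axis=-1)<.03)
    v,u=np.nonzero(m);print(n,len(u),u.mean(),v.mean(),v.min(),v.max());W=P[m];print(W.mean(0),W[:,2].min(),W[:,2].max())
    print("cast top",cast(q,[u.mean(),v.mean()],.088 if n=="top" else .066))
tgt(*L(-.07,-.085),.17,99.84)
E
```

```text
side 23 284.82608695652175 170.3913043478261 166 175
[ 0.44950693 -0.12769903  0.06939566] 0.04623814906395052 0.09076908019133756
cast top [[ 0.44984943 -0.13313286  0.066     ]]
top 12 293.4166666666667 211.5 210 213
[ 0.44762782 -0.13192451  0.08082006] 0.01138356247970762 0.09068806011106623
cast top [[ 0.44695815 -0.13111589  0.088     ]]
t 9.25 tcp [0.507  0.0844 0.1601] j [ 0.16  0.31 -0.09  1.17 -0.   -0.01] F [-0.8 -0.4 -1.6] w -0.0001 g 0.0
heading y 99.97687600709827 tilt [-2.1e-03 -5.0e-04 -1.0e+00]
slide [ 0.379 -0.809 -0.039] rotz 0.005
```

View pics/s2.png

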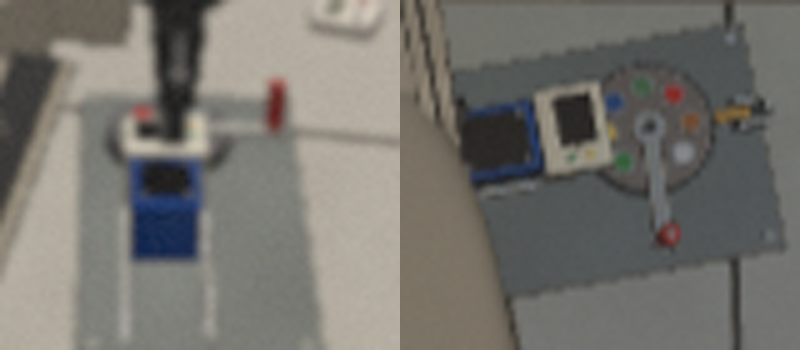

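The side crop (left) shows the blue module flush with the housing at (165,160). The top crop (right) shows the knob at (669,234) and the hub at (650,126). The two views put the knob at about (0.448, -0.132), 89 mm from the hub, as it must be.

Request:
drive_tool(slide=[[0.05,-0.1,-0.02],[0.1,-0.22,-0.02],[0.16,-0.35,-0.02],[0.22,-0.48,-0.02],[0.29,-0.61,-0.02],[0.35,-0.73,-0.02],[0.38,-0.8,-0.02],[0.38,-0.8,-0.02]], rotation=[[0,0,0.02],[0,0,0.04],[0,0,0.06],[0,0,0.08],[0,0,0.1],[0,0,0.12],[0,0,0.12],[0,0,0.12]], gripper=1)

```text
clock: 10.25
eef_pos: [0.4475, -0.1297, 0.1647]
tool_rot: [-0.056, 0.998, 0.001, -0.002]
ft_force: [-0.7, 0.0, 0.1]
grip_width: 0.0857
grasp_force: 0.0
```

```bash
python3 -c "
from h import *
tgt(.448,-.132,.053,96.4)"
```

```text
t 10.25 tcp [ 0.4475 -0.1297  0.1647] j [-0.28  0.22 -0.2   1.15 -0.   -0.39] F [-0.7  0.   0.1] w 0.0857 g 0.0
heading y 96.38141328100022 tilt [-3.3e-03  9.0e-04 -1.0e+00]
slide [-0.002 -0.01   0.447] rotz -0.001
```

Request:
drive_tool(slide=[[0,-0.01,0.08],[0,-0.01,0.18],[0,-0.01,0.28],[0,-0.01,0.36],[0,-0.01,0.42],[0,-0.01,0.44],[0,-0.01,0.44],[0,-0.01,0.44]], rotation=[[0,0,0],[0,0,0],[0,0,0],[0,0,0],[0,0,0],[0,0,0],[0,0,0],[0,0,0]])

```text
clock: 11.25
eef_pos: [0.4498, -0.1313, 0.0568]
tool_rot: [-0.057, 0.998, -0.0, 0.0]
ft_force: [-0.3, -0.9, 0.9]
grip_width: 0.0855
grasp_force: 0.0
```

Request:
drive_tool(slide=[[0,0,0],[0,0,0],[0,0,0],[0,0,0],[0,0,0],[0,0,0],[0,0,0],[0,0,0]], rotation=[[0,0,0],[0,0,0],[0,0,0],[0,0,0],[0,0,0],[0,0,0],[0,0,0],[0,0,0]], gripper=0.27)

```text
clock: 12.25
eef_pos: [0.4492, -0.1314, 0.0563]
tool_rot: [-0.057, 0.998, -0.0, -0.0]
ft_force: [-0.5, 0.0, -0.3]
grip_width: 0.0232
grasp_force: 0.0
```

```bash
python3 - <<'E'
from h import *
tgt(.448,-.132,.053,96.4)
a=cv2.resize(bot.camera("side")["image"][140:210,250:320,::-1],(400,400),interpolation=cv2.INTER_CUBIC)
b=cv2.resize(bot.camera("top")["image"][170:240,255:325,::-1],(400,400),interpolation=cv2.INTER_CUBIC)
cv2.imwrite("pics/s3.png",np.hstack([a,b]))
E
```

```text
t 12.25 tcp [ 0.4492 -0.1314  0.0563] j [-0.28  0.34 -0.36  0.87 -0.   -0.4 ] F [-0.5  0.  -0.3] w 0.0232 g 0.0
heading y 96.54027633276105 tilt [-0. -0. -1.]
slide [ 0.005 -0.002  0.013] rotz 0.005
```

View pics/s3.png

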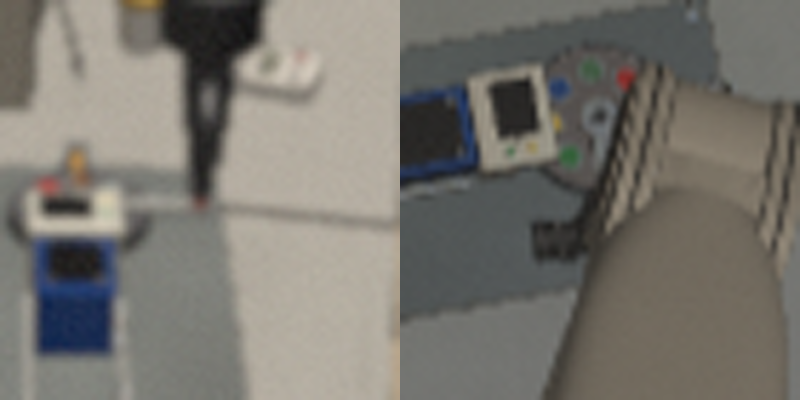

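The side crop shows the fingers around the knob, with its red foot at (200,203) between them. The state shows no contact force at 23 mm opening. Close.

Request:
drive_tool(slide=[[0,0,0],[0,0,0],[0,0,0],[0,0,0],[0,0,0],[0,0,0],[0,0,0],[0,0,0]], rotation=[[0,0,0],[0,0,0],[0,0,0],[0,0,0],[0,0,0],[0,0,0],[0,0,0],[0,0,0]], gripper=0)

```text
clock: 13.35
eef_pos: [0.4491, -0.131, 0.0564]
tool_rot: [-0.057, 0.998, 0.0, -0.0]
ft_force: [-2.0, 3.1, 5.0]
grip_width: 0.0142
grasp_force: 58.7
```

```bash
python3 - <<'E'
from h import *
tgt(.4492,-.1314,.056,96.4)
c=dict(np.load("top2.npz"));print("hub",cast(c,[[290,190.2],[289.95,190.5]],.045))
E
```

```text
t 13.35 tcp [ 0.4491 -0.131   0.0564] j [-0.28  0.34 -0.36  0.87  0.   -0.4 ] F [-2.   3.1  5. ] w 0.0142 g 58.729360699653625
heading y 96.56403680936307 tilt [-2.e-04  9.e-04 -1.e+00]
slide [-0.    -0.002  0.002] rotz 0.006
hub [[ 0.53586019 -0.12396008  0.045     ]
 [ 0.53465579 -0.12373768  0.045     ]]
```

Request:
drive_tool(slide=[[0,-0.009,0],[-0.001,-0.018,0],[-0.001,-0.028,0],[-0.002,-0.037,0],[-0.003,-0.046,0],[-0.004,-0.055,0],[-0.006,-0.064,0],[-0.008,-0.073,0]], rotation=[[0,0,-0.05],[0,0,-0.1],[0,0,-0.16],[0,0,-0.21],[0,0,-0.26],[0,0,-0.31],[0,0,-0.37],[0,0,-0.42]])

```text
clock: 14.35
eef_pos: [0.4526, -0.1488, 0.0563]
tool_rot: [-0.162, 0.987, 0.001, -0.0]
ft_force: [-3.5, 4.3, 6.1]
grip_width: 0.0144
grasp_force: 59.4
```

```bash
cat >> h.py <<'E'
def prog():
    o=bot.get_obs();d=o["eef_pos"][:2]-[.5366,-.1221];a=np.arctan2(-d[1],-d[0]);m=R.from_quat(o["tool_rot"]).as_matrix()
    rad=-np.array([np.cos(a),np.sin(a)]);f=o["ft_force"][:2]
    print("angle moved",np.degrees(a)-5.81,"r",np.linalg.norm(d),"heading moved",np.degrees(np.arctan2(m[1,1],m[0,1]))-96.56,"F rad",f@rad,"F back-tang",f@[-rad[1]*-1*-1,rad[0]*-1*-1*-1] if 0 else f@np.array([rad[1],-rad[0]]),"F",o["ft_force"].round(1),"z",o["eef_pos"][2],"w",o["grip_width"],"g",o["grasp_force"],"j",o["joint_pos"].round(2),o["clock"])
E
python3 -c "
from h import *
prog()"
```

```text
angle moved 11.815902837161605 r 0.08808756615849869 heading moved 12.057717421270922 F rad 2.0022259660502373 F back-tang 5.167869504226785 F [-3.5  4.3  6.1] z 0.0563342188815152 w 0.01444888398882353 g 59.367998242378235 j [-0.32  0.35 -0.34  0.88  0.   -0.64] 14.35
```

Request:
drive_tool(slide=[[0,-0.009,0],[-0.001,-0.018,0],[-0.001,-0.028,0],[-0.002,-0.037,0],[-0.002,-0.037,0],[-0.002,-0.037,0],[-0.002,-0.037,0],[-0.002,-0.037,0]], rotation=[[0,0,-0.05],[0,0,-0.1],[0,0,-0.16],[0,0,-0.21],[0,0,-0.21],[0,0,-0.21],[0,0,-0.21],[0,0,-0.21]])

```text
clock: 15.35
eef_pos: [0.456, -0.1577, 0.0563]
tool_rot: [-0.213, 0.977, 0.0, -0.001]
ft_force: [-3.1, 3.6, 5.6]
grip_width: 0.0146
grasp_force: 59.3
```

```bash
python3 -c "
from h import *
prog()"
```

```text
angle moved 18.01421319636258 r 0.08813854153586637 heading moved 18.01901891254559 F rad 1.3824326252791221 F back-tang 4.550936057885096 F [-3.1  3.6  5.6] z 0.056330298755291906 w 0.014600180408495193 g 59.32291924953461 j [-0.33  0.36 -0.32  0.89 -0.   -0.76] 15.35
```

Request:
drive_tool(slide=[[0,-0.006,0],[0,-0.012,0],[0,-0.012,0],[0,-0.012,0],[0,-0.012,0],[0,-0.012,0],[0,-0.012,0],[0,-0.012,0]], rotation=[[0,0,-0.04],[0,0,-0.07],[0,0,-0.07],[0,0,-0.07],[0,0,-0.07],[0,0,-0.07],[0,0,-0.07],[0,0,-0.07]])

```text
clock: 16.35
eef_pos: [0.4571, -0.1602, 0.0563]
tool_rot: [-0.23, 0.973, 0.001, -0.001]
ft_force: [-3.1, 3.6, 5.9]
grip_width: 0.0143
grasp_force: 59.4
```

```bash
python3 -c "
from h import *
prog()"
```

```text
angle moved 19.808566906408306 r 0.08818359507434181 heading moved 20.025058343831873 F rad 1.2694189671827476 F back-tang 4.562543900042008 F [-3.1  3.6  5.9] z 0.0563250418073385 w 0.014304001427918149 g 59.37767744064331 j [-0.34  0.36 -0.32  0.89  0.   -0.8 ] 16.35
```

Request:
drive_tool(slide=[[0,-0.006,0],[0,-0.012,0],[-0.001,-0.018,0],[-0.001,-0.024,0],[-0.001,-0.024,0],[-0.001,-0.024,0],[-0.001,-0.024,0],[-0.001,-0.024,0]], rotation=[[0,0,-0.04],[0,0,-0.07],[0,0,-0.11],[0,0,-0.14],[0,0,-0.14],[0,0,-0.14],[0,0,-0.14],[0,0,-0.14]])

```text
clock: 17.35
eef_pos: [0.4604, -0.1664, 0.0564]
tool_rot: [-0.264, 0.965, -0.0, -0.001]
ft_force: [-2.9, 2.5, 6.1]
grip_width: 0.0147
grasp_force: 59.3
```

```bash
python3 -c "
from h import *
prog()"
```

```text
angle moved 24.373350287827733 r 0.08819968074850253 heading moved 24.01742453136137 F rad 1.271007246106111 F back-tang 3.6662601768653005 F [-2.9  2.5  6.1] z 0.05638525941942776 w 0.014670562076967054 g 59.25925076007843 j [-0.35  0.37 -0.3   0.89 -0.   -0.88] 17.35
```

```bash
python3 - <<'E'
from h import *
a=cv2.resize(bot.camera("side")["image"][140:210,250:320,::-1],(400,400),interpolation=cv2.INTER_CUBIC)
b=cv2.resize(bot.camera("top")["image"][170:240,255:325,::-1],(400,400),interpolation=cv2.INTER_CUBIC)
cv2.imwrite("pics/s4.png",np.hstack([a,b]))
E
```

```text
(no output)
```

View pics/s4.png

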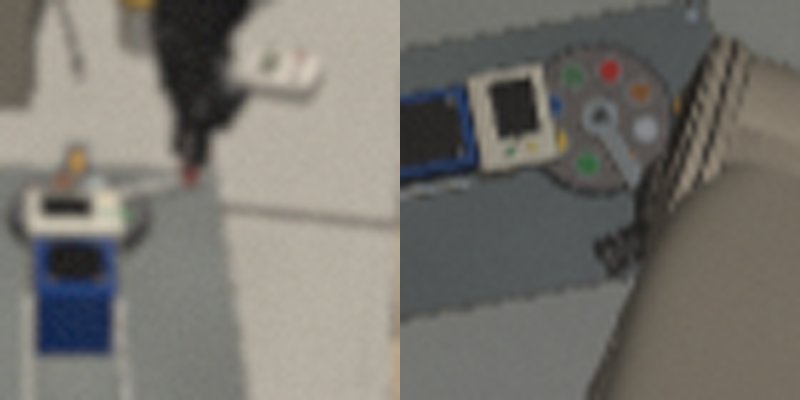

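The top crop shows that the wheel has turned about 24° with the lever, which now points to (635,180). The side crop shows the knob still in the fingers at (190,175) and the module still flush.

Request:
drive_tool(slide=[[0,-0.009,0],[-0.001,-0.018,0],[-0.001,-0.028,0],[-0.002,-0.037,0],[-0.003,-0.046,0],[-0.004,-0.052,0],[-0.004,-0.052,0],[-0.004,-0.052,0]], rotation=[[0,0,-0.05],[0,0,-0.1],[0,0,-0.16],[0,0,-0.21],[0,0,-0.26],[0,0,-0.3],[0,0,-0.3],[0,0,-0.3]])

```text
clock: 18.45
eef_pos: [0.4688, -0.1785, 0.0565]
tool_rot: [-0.335, 0.942, -0.002, -0.0]
ft_force: [-1.4, -5.7, 2.5]
grip_width: 0.0143
grasp_force: 59.2
```

```bash
python3 -c "
from h import *
prog()"
```

```text
angle moved 33.942830239099585 r 0.08820674097271526 heading moved 32.594020543832386 F rad 4.77477977633859 F back-tang -3.4965335724221593 F [-1.4 -5.7  2.5] z 0.0565399357731745 w 0.014250204535402287 g 59.248453974723816 j [-0.36  0.39 -0.27  0.9  -0.   -1.05] 18.45
```

Request:
drive_tool(slide=[[0,-0.003,0],[0,-0.006,0],[0,-0.006,0],[0,-0.006,0],[0,-0.006,0],[0,-0.006,0],[0,-0.006,0],[0,-0.006,0]], rotation=[[0,0,-0.02],[0,0,-0.04],[0,0,-0.04],[0,0,-0.04],[0,0,-0.04],[0,0,-0.04],[0,0,-0.04],[0,0,-0.04]])

```text
clock: 19.45
eef_pos: [0.4697, -0.1797, 0.0565]
tool_rot: [-0.344, 0.939, -0.002, -0.0]
ft_force: [-1.8, -5.2, 2.9]
grip_width: 0.0142
grasp_force: 59.3
```

```bash
python3 -c "
from h import *
prog()"
```

```text
angle moved 34.94059022482555 r 0.08826700917536727 heading moved 33.72947260465398 F rad 4.783610309886802 F back-tang -2.7791880327181593 F [-1.8 -5.2  2.9] z 0.05650846649828245 w 0.01420101064823655 g 59.29660141468048 j [-0.36  0.39 -0.27  0.9  -0.   -1.07] 19.45
```

Request:
drive_tool(slide=[[0,-0.003,0],[0,-0.006,0],[0,-0.006,0],[0,-0.006,0],[0,-0.006,0],[0,-0.006,0],[0,-0.006,0],[0,-0.006,0]], rotation=[[0,0,-0.02],[0,0,-0.04],[0,0,-0.04],[0,0,-0.04],[0,0,-0.04],[0,0,-0.04],[0,0,-0.04],[0,0,-0.04]])

```text
clock: 20.45
eef_pos: [0.4702, -0.1804, 0.0565]
tool_rot: [-0.354, 0.935, -0.001, -0.001]
ft_force: [-3.2, -4.6, 4.5]
grip_width: 0.0146
grasp_force: 59.4
```

```bash
python3 -c "
from h import *
prog()"
```

```text
angle moved 35.47489947256173 r 0.0883079264433124 heading moved 34.867610141331 F rad 5.436152242345222 F back-tang -1.2956463264180846 F [-3.2 -4.6  4.5] z 0.05650236350108746 w 0.014604518735702078 g 59.42829608917236 j [-0.36  0.4  -0.27  0.91 -0.   -1.09] 20.45
```

The third click has dropped: the force reversed at about 33-34°. On to the fourth, at 48°.

Request:
drive_tool(slide=[[0,-0.013,0],[-0.001,-0.026,0],[-0.002,-0.039,0],[-0.004,-0.052,0],[-0.006,-0.064,0],[-0.008,-0.074,0],[-0.009,-0.081,0],[-0.009,-0.081,0]], rotation=[[0,0,-0.07],[0,0,-0.15],[0,0,-0.22],[0,0,-0.3],[0,0,-0.37],[0,0,-0.42],[0,0,-0.46],[0,0,-0.46]])

```text
clock: 21.45
eef_pos: [0.4845, -0.1938, 0.0564]
tool_rot: [-0.458, 0.889, -0.001, -0.001]
ft_force: [-4.1, -3.0, 5.2]
grip_width: 0.0145
grasp_force: 59.6
```

Request:
drive_tool(slide=[[0,0,0],[0,0,0],[0,0,0],[0,0,0],[0,0,0],[0,0,0],[0,0,0],[0,0,0]], rotation=[[0,0,0],[0,0,0],[0,0,0],[0,0,0],[0,0,0],[0,0,0],[0,0,0],[0,0,0]])

```text
clock: 22.45
eef_pos: [0.4846, -0.194, 0.0564]
tool_rot: [-0.459, 0.889, -0.001, -0.001]
ft_force: [-3.9, -4.3, 4.8]
grip_width: 0.0144
grasp_force: 59.6
```

```bash
python3 - <<'E'
from h import *
prog()
a=cv2.resize(bot.camera("side")["image"][140:210,250:320,::-1],(400,400),interpolation=cv2.INTER_CUBIC)
b=cv2.resize(bot.camera("top")["image"][170:240,255:325,::-1],(400,400),interpolation=cv2.INTER_CUBIC)
cv2.imwrite("pics/s5.png",np.hstack([a,b]))
E
```

```text
angle moved 48.31696263918531 r 0.08867461640879366 heading moved 48.02129681592302 F rad 5.783356989543305 F back-tang 0.6146620370326782 F [-3.9 -4.3  4.8] z 0.056420522467987747 w 0.014443095541139397 g 59.641233086586 j [-0.38  0.43 -0.22  0.93 -0.   -1.33] 22.45
```

View pics/s5.png

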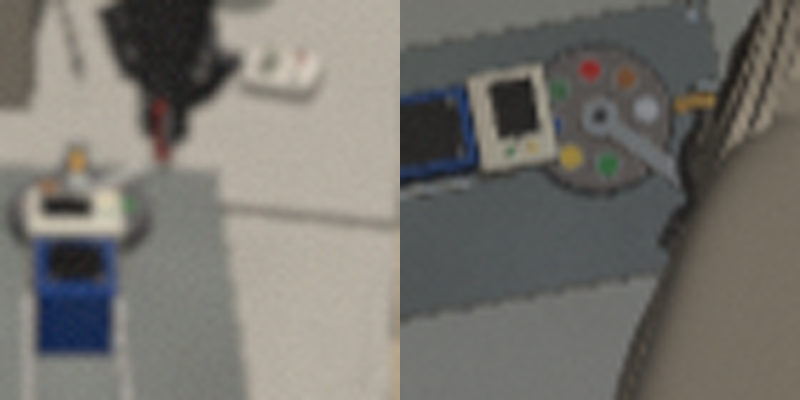

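The dots on the wheel show a turn of about 47.5° (red dot now at (590,69)), and the arc of the TCP shows 48.3°. The tangential force is low, so the pawl has dropped. The knob is still held and the module is still flush, so I hand the job in.

```bash
python3 -c "
from workcell import bot
print(bot.job_done())"
```

```text
the job is handed in; nothing more can be done
None
```

The job is handed in at about 22.6 s: the blue module is flush against the housing, the wheel stands at the fourth click (48.3° by the arm's reading, about 47.5° in the picture), the knob is still gripped, and the other things on the bench were not touched.

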